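# Turn the grooming carousel and hang the pumice wand to dry

### The job

Push the steel carousel round anticlockwise (seen from above) until it comes up against its stop, so that its one empty fork faces the front, then hang the pumice wand in that fork by its neck, stone down. The fork's height in its slot is not known: lower the wand gently until you feel the fork take its weight before you let go, without dropping it or pressing hard on the carousel. Leave the wand hanging still, the carousel at its stop, and the dispenser, trimmer, comb and nail file where they are.

Things in the scene. Friction and masses are not known exactly. Their poses are not given: they have to be found in the camera images.
- rack (a joint): Angle of the carousel's turning rack about its post, rad. 0 = against its stop, the empty fork facing the front of the foot; starts between -1.9 and -0.9 and grows as the rack turns anticlockwise seen from above. Stiff bearing: about 0.2 N m of friction, stays where it is left.
- carousel_foot (a point): Centre of the underside of the carousel's fixed round steel foot (160 mm across, 12 mm thick, a square nose 30 mm wide at its front), on the counter, on the turning axis. Its x axis points from the front of the foot to its back, z up: the empty fork must face along -x. A post 14 mm thick stands on it.
- rack_hub (a point): On the axis, 166 mm up: middle of the rack's hub (26 mm across, cap top 204 mm up). Four level arms stand out at right angles: steel bars 8 mm thick, 157 to 175 mm up, 58 mm long from the axis. Each ends in an upright slotted plate (58 to 62 mm from the axis, 26 mm wide, 126 to 200 mm up), good to push sideways by its edge, that holds a fork pointing outward.
- taken_fork (a point): Seat of the fork opposite the empty one, 161 mm up, 90 mm from the axis. The three taken forks carry a safety razor, a foot rasp (this one) and a stone roller, which are part of the rack, hang down about 90 mm and reach at most 208 mm above the counter.
- empty_fork (a point): Turns with the rack: where, seen from above, the middle of the wand's neck must hang in the empty fork, 90 mm from the axis; -x points outward along the fork, z up. It is 170 mm up, the height of the tines' top with the fork in the middle of its slot; the real fork stands anywhere from 12 mm lower to 12 mm higher (not measured), too tight to move.
- fork_mouth (a point): Turns with the rack: the outer end of the empty fork, 115 mm from the axis, 170 mm up (its real height differs as for empty_fork). Two level tines 6 mm wide, 5 mm thick, 16 mm apart, open outward, 70 to 115 mm from the axis; their last 6 mm are lips rising 6 mm above the tines. The root crossbar (62 to 70 mm from the axis) rises 5 mm above them.
- wand_mid (a point): Centre (half-way up, on the axis, z up) of the loose pumice wand, about 150 g, 146 mm tall, round, standing on its stone. From the bottom: grey stone drum 36 mm across, 40 mm high; steel neck 10 mm across, 56 mm long; cedar handle 30 mm across, 50 mm high, whose flat underside, 23 mm above this point, is to rest on the tines behind the lips.
- wand: The same wand; origin at the centre of the stone's underside, 73 mm below its centre.
- carousel: The whole carousel; origin as carousel_foot.
- dispenser: Bystander: chrome push dispenser, 68 mm across, 163 mm tall, standing; origin at the centre of its underside. Leave alone.
- trimmer: Bystander: black beard trimmer lying down, 145 x 36 x 30 mm, length along its x; origin under its middle. Leave alone.
- comb: Bystander: cedar comb lying flat, 135 x 38 x 6 mm, length along its x; origin under its middle. Leave alone.
- nailfile: Bystander: steel nail file lying flat, 145 x 14 x 6 mm, length along its x; origin under its middle. Leave alone.
Mind the look-alikes: they are no part of the job. Of the things like the carousel, leave any that is turquoise or yellow; of the rest the smaller one is meant.

How it is judged (in metres and radians):
On the way:
1. the rack is turned to within 0.05 rad of its stop, the wand not yet on it (value of joint rack above -0.05 rad and contact force between wand and carousel below 0.05 N), for 0.2 s.
At the end, for the whole second after the job is handed in: The rack is within 0.08 rad of its stop; the wand, let go and still, hangs in the empty fork: its axis within 12 mm of the fork's seat seen from above, the underside of its handle within 16 mm of the middle height of the fork, upright within 0.14 rad, and carried by the carousel (value of joint rack above -0.08 rad and horizontal distance between wand_mid and empty_fork below 0.012 m and z of wand_mid in the frame of empty_fork between -0.039 and -0.007 m and angle between wand_mid's own z axis and vertical below 0.14 rad and contact force between wand and carousel above 0.4 N and contact force between the fingers and wand below 0.01 N and linear speed of wand below 0.03 m/s and angular speed of wand below 0.4 rad/s); the robot touches nothing.
It fails at once if the robot pushes the carousel with more than 30 N (contact force between any of the arm, the fingers and carousel above 30 N).
It fails at once if the wand is pressed on the carousel with more than 30 N (contact force between wand and carousel above 30 N).
It fails at once if the wand is let fall (out of the fingers, faster than 0.25 m/s) (contact force between the fingers and wand below 0.02 N and linear speed of wand above 0.25 m/s).
It fails at once if the dispenser, trimmer, comb or nail file is moved more than 20 mm (distance of any of dispenser, trimmer, comb, nailfile from where it was at the start of the episode above 0.02 m).
It also fails if it takes over 72 s, if anything falls off the work surface, if the arm or the gripper's body presses on something with over 40 N, if the wrist force passes 120 N, or if a joint passes its speed limit or range.

### The arm

A 6-joint arm with a two-finger parallel gripper is mounted at the origin on the work surface. World frame = base frame: x ahead of the robot, y to its left, z up, the work surface at z = 0. Lengths are in mm, angles in degrees, forces in N, time in s.
With the tool pointing down it reaches from about 350 to 850 mm from the base axis. Payload 8.1 kg.
Tool frame: the origin (TCP) lies at the very end of the fingers, on their centre line; the grasp point (between the pads) lies 19 mm behind it (r.grip_depth is the distance from the TCP to the grasp point, in mm); y points along the fingers, z is the direction in which the jaws open and shut, and the axes are right-handed (so a half turn about y gives the same grasp; the last joint's range is limited). The gripper opens to 85 mm and grips with 20 to 120 N. Pads are 22 mm wide; open, the fingers measure 114 mm over their backs; the gripper's body (76 mm by 85 mm) begins 54 mm behind the grasp point. The pads swing forward as they close: fully open they stand 13 mm farther back than shut.
Start: joints at [60.31, 7.471, 85.268, -0, 87.261, -4.893], TCP at [251.628, 544.691, 231.292] pointing down, gripper open.
Joint ranges: [-169.43, 169.43], [-51.17, 129.36], [1.28, 143.12], [-76.62, 256.62], [0, 156.53], [-152.29, 152.29]. Speed limits (degrees/s): [136.94, 136.94, 159.86, 180, 180, 180].

### API

Orientations are given as [roll, pitch, yaw] about the fixed x, y, z axes, in that order (R = Rz(yaw) Ry(pitch) Rx(roll)).
In Python, from bench import readout, eyes, r gives the robot as it stands. The module is installed in compiled form; this text tells all that it offers.
- The arm moves only by the tool move_arm, never from a script. Its argument "motion" is text: rows parted by semicolons, each of 6 numbers parted by spaces: the shift along the world's x, y, z in cm, then the turn, a rotation vector about the world's x, y, z in degrees. A call has 1 to 10 rows; each row is the pose to reach, as a shift and turn from the pose commanded when the call began; what a row does not reach only later rows make up. A row lasts 1/12 s, in which the tool goes at most 41.7 mm and 7.16 degrees, less where a joint would pass 70% of its speed; a pose out of reach is approached as far as the arm can. A call with a gripper value outside its range is refused whole. "fingers" is the finger opening in cm, from 0 to 8.54, set as the call begins (left out, the last holds). The fingers move at their own pace and stop on an object; "squeeze" is the grip in N (left out, the last holds). Time passes only in rows, so rows that repeat a pose let the fingers close. It gives the time, the measured TCP pose, the force and the opening at its end, in the units of the state.
- readout.sense(): the state, without advancing time (a new reading comes with each control period).
- eyes.snapshot(name): name is "scene" or "side" or "wrist"; returns a dict with "image" (384x512x3 uint8, blue, green, red), "fx", "fy", "cx", "cy" (pixels), "world_to_cam" (4x4, takes a point from world to camera coordinates). Camera axes: x right, y down, z forward; pixel columns grow to the right and rows downward; lengths in mm; the calibration is good to about 2 mm. The wrist camera is an equidistant fisheye: a pixel r from the principal point sees the ray r / f radians off the axis. A picture is of the moment at which its call begins. There is no depth.
- r.hand_in(): hands the job in, once; it reports no verdict.
The state is a dict: "time": time; "joint_pos": joint angles; "qd": joint speeds; "joint_efforts": joint torques, N m; "tool_pos": TCP position; "tcp_rot": TCP orientation; "ft_force": force on the tool from outside, world axes, zero at the start; "wrist_torque": the same for the moment, N m; "finger_gap": finger opening in mm.
Only numpy, scipy, OpenCV 4.12 (cv2) and the standard library are available. Lean on these libraries where they do the work, as an engineer would, in place of code of your own. Each camera call takes 0.05 s, during which the arm holds its last target. There are 200 camera calls.

## Working session

There is one attempt and no reset: what is moved stays moved. The work goes in short steps, Python scripts to look and compute and a tool call to move; the robot and the scene stay as the last step left them, time stands still between calls to the robot, and variables do not carry over. Pictures are saved under pics/ and viewed, about 8 in all and at most 12, crops included, and the job is handed in when it is done.

Besides the shell and the picture viewer there is one more tool, called after ">>>" as a command line: name --argument value ..., lists and objects as JSON in quotes. move_arm: Moves the arm, as the interface text tells. Its arguments: {"type":"object","properties":{"motion":{"type":"string"},"fingers":{"type":"number"},"squeeze":{"type":"number"}},"required":["motion"]}

```bash
mkdir -p pics; cat > h.py <<'E'
import numpy as np, cv2
from bench import readout, eyes, r
def snap(n,f):
    s=eyes.snapshot(n); cv2.imwrite('pics/'+f+'.png',s['image']); np.save('pics/'+f+'.npy',s,allow_pickle=True); return s
def load(f): return np.load('pics/'+f+'.npy',allow_pickle=True).item()
def proj(s,p):
    W=np.array(s['world_to_cam']); c=W[:3,:3]@np.array(p,float)+W[:3,3]
    return np.array([s['fx']*c[0]/c[2]+s['cx'],s['fy']*c[1]/c[2]+s['cy']])
def ray(s,u,v):
    W=np.array(s['world_to_cam']); R=W[:3,:3]; o=-R.T@W[:3,3]
    d=R.T@np.array([(u-s['cx'])/s['fx'],(v-s['cy'])/s['fy'],1]); return o,d/np.linalg.norm(d)
def onz(s,u,v,z):
    o,d=ray(s,u,v); return o+d*(z-o[2])/d[2]
def tri(s1,p1,s2,p2):
    o1,d1=ray(s1,*p1); o2,d2=ray(s2,*p2)
    t=np.linalg.lstsq(np.c_[d1,-d2],o2-o1,rcond=None)[0]
    a=o1+t[0]*d1;b=o2+t[1]*d2; return (a+b)/2,np.linalg.norm(a-b)
E
python3 - <<'E'
from h import *
a=snap('scene','sc0');b=snap('side','sd0')
for s in(a,b): print(s['fx'],s['cx'],s['cy'],np.round(ray(s,256,192),2).tolist())
cv2.imwrite('pics/both0.png',np.vstack([a['image'],b['image']])[:, :] )
print(readout.sense())
E
```

```text
446.7130190904046 256.5646660747635 194.99171012172917 [[1531.6, -423.13, 1399.83], [-0.59, 0.3, -0.74]]
473.3632397495767 250.94981197706255 188.942143414185 [[89.98, -1463.19, 986.78], [0.24, 0.85, -0.48]]
{'time': 0.1, 'joint_pos': array([ 6.03086537e+01,  7.51081092e+00,  8.53229300e+01, -1.43985827e-03,
        8.72609436e+01, -4.89218357e+00]), 'qd': array([-0.03767539, -0.06768415, -0.15653823, -0.07034602, -0.00267532,
       -0.01997389]), 'joint_efforts': array([ 5.73574562e-04, -5.70957005e+01, -5.01937008e+01, -3.37344482e-04,
        8.49535660e-03, -1.03876357e-05]), 'tool_pos': array([251.39985545, 544.25305986, 230.35006353]), 'tcp_rot': array([-9.00944622e+01,  6.64192901e-03, -2.47990982e+01]), 'ft_force': array([-0.06553714, -0.47261699,  0.085762  ]), 'wrist_torque': array([-0.04915395, -0.01170847, -0.00081512]), 'finger_gap': 85.13781680051514}
```

```bash
python3 - <<'E'
from h import *
for f in('sc0','sd0'): cv2.imwrite('pics/'+f+'x.png',cv2.resize(load(f)['image'],(768,576),interpolation=cv2.INTER_CUBIC))
E
```

```text
(no output)
```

View pics/sc0x.png

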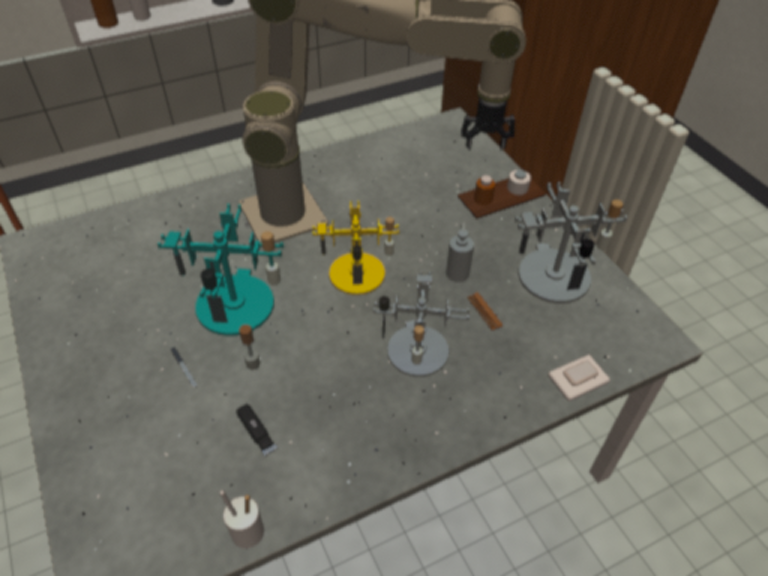

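View pics/sd0x.png

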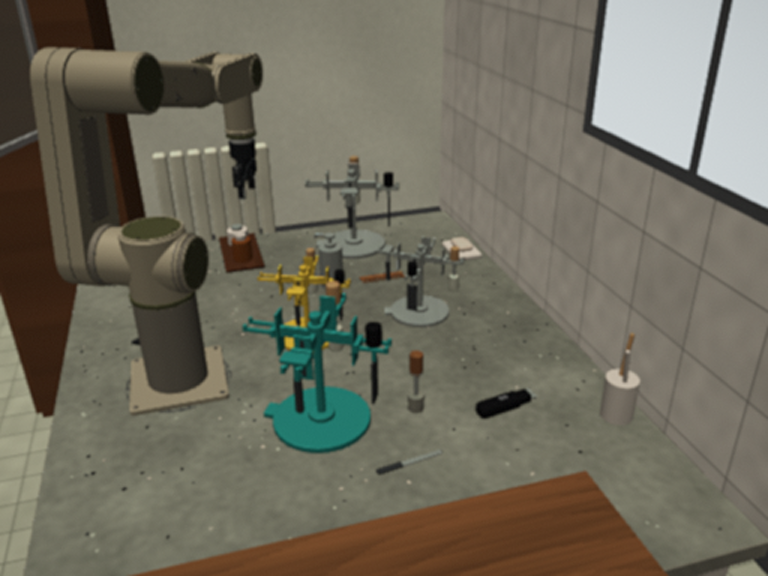

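In the scene picture (×1.5) the carousel candidates are turquoise (235,300), yellow (357,270), small grey (418,350) and large grey (555,270). I choose the small grey one, because turquoise and yellow are excluded and it is smaller than the other grey. The free-standing loose wand is at (250,348), and the other cedar handles sit on racks. I'll check this with a close crop.

```bash
python3 - <<'E'
from h import *
a=load('sc0');b=load('sd0')
A=a['image'][180:255,240:320];B=b['image'][150:225,240:320]
k=lambda I:cv2.resize(I,None,fx=5,fy=5,interpolation=cv2.INTER_CUBIC)
C=np.hstack([k(A),k(B)])
cv2.imwrite('pics/crop0.png',C)
# rough triangulations (guess pixels /1.5)
q=1/1.5
print('foot',onz(a,418*q,350*q,12),onz(b,420*q,311*q,12))
print('hub',tri(a,(423*q,308*q),b,(424*q,255*q)))
print('wand',onz(a,252*q,362*q,0),onz(b,416*q,408*q,0), tri(a,(246*q,330*q),b,(416*q,354*q)))
E
```

```text
foot [653.76363266 128.21830646  12.        ] [643.90582682 111.57697412  12.        ]
hub (array([656.10938465, 129.96325195, 174.1415668 ]), np.float64(9.199735307485287))
wand [ 495.61944895 -266.01925049    0.        ] [ 5.03280061e+02 -2.69760890e+02  1.13686838e-13] (array([ 503.94469957, -264.13223926,  139.74791413]), np.float64(0.026550668221864752))
```

View pics/crop0.png

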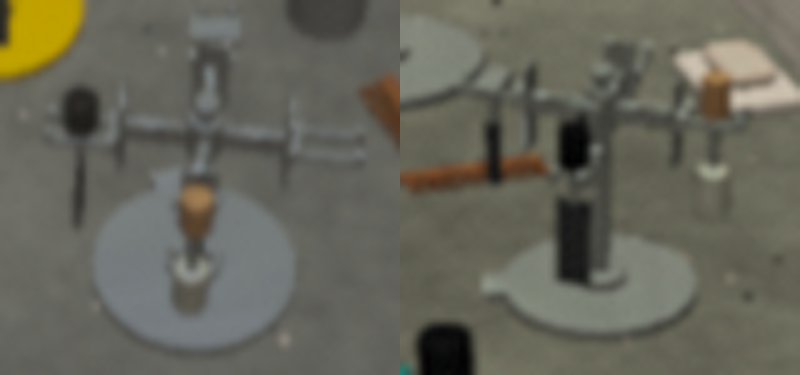

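The crop confirms the small grey carousel. In the scene crop (left) the empty fork's tines point right at about (335,148), the foot nose is at (160,180), the roller is at the front and the razor is at the left. Next I'll measure it.

```bash
cat > m1.py <<'E'
from h import *
from scipy.optimize import least_squares
q=1/1.5
for n,f,box,seed in(('sc','sc0',(180,255,240,320),(60,60)),('sd','sd0',(150,225,240,320),(50,55))):
    s=load(f);y0,y1,x0,x1=box
    I=cv2.cvtColor(cv2.resize(s['image'][y0:y1,x0:x1],None,fx=4,fy=4,interpolation=cv2.INTER_CUBIC),cv2.COLOR_BGR2LAB).astype(float)
    px=[(60,65),(80,70),(30,60),(260,215)] if n=='sc' else []
    sd=[(25*4,53*4),(50*4,58*4)] if n=='sc' else [(50*4,60*4),(30*4,57*4)]
    ref=np.median(np.vstack([I[y-6:y+6,x-6:x+6].reshape(-1,3) for x,y in sd]),0)
    bg=np.median(I.reshape(-1,3),0); print(n,'disc',ref,'bg',bg)
    M=((abs(I-ref)*[0.6,2,2]).sum(2)<9).astype(np.uint8)
    M=cv2.morphologyEx(M,cv2.MORPH_OPEN,np.ones((5,5)))
    cv2.imwrite(f'pics/m_{n}.png',M*255)
    k,L,st,c=cv2.connectedComponentsWithStats(M)
    i=1+np.argmax(st[1:,4]);print(st[i])
    C=max(cv2.findContours((L==i).astype(np.uint8),cv2.RETR_EXTERNAL,cv2.CHAIN_APPROX_NONE)[0],key=len)
    H=cv2.convexHull(C)[:,0]
    P=np.array([onz(s,x/4+x0-.375,y/4+y0-.375,12) for x,y in C[:,0]])[:,:2]
    R=least_squares(lambda p:np.hypot(*(P-p[:2]).T)-p[2],[*P.mean(0),80],loss='soft_l1',f_scale=2)
    d=np.hypot(*(P-R.x[:2]).T); print('circle',R.x,'rms',np.median(abs(d-R.x[2])))
    o=P[d>R.x[2]+6]
    if len(o): v=o.mean(0)-R.x[:2];print('nose dir',np.degrees(np.arctan2(v[1],v[0])),len(o),(d.max()))
E
python3 m1.py
```

```text
sc disc [131. 126. 126.] bg [108. 126. 132.]
[   77   136   158   141 12310]
circle [649.45802833 128.49167354  74.13081221] rms 2.664960055040325
nose dir 165.45670758368246 38 95.00187778776636
sd disc [138. 124. 134.] bg [109. 125. 136.]
[  65  190  171   73 6709]
circle [644.33475117 125.77084626  74.24840432] rms 4.258275431227219
nose dir 159.5396427077179 59 95.41406327552464
```

```bash
python3 - <<'E'
from h import *
a=load('sc0');b=load('sd0')
A=lambda x,y:(240+x/5-.4,180+y/5-.4)
B=lambda x,y:(240+(x-400)/5-.4,150+y/5-.4)
c=np.array([647,127])
def s(n,p):
    v=p[:2]-c; print(n,np.round(p,0),'r %.0f ang %.1f'%(np.hypot(*v),np.degrees(np.arctan2(v[1],v[0]))))
s('mouth sc',onz(a,*A(365,148),170)); s('tine tri',tri(a,A(365,148),b,B(643,45))[0])
s('hubtop sc',onz(a,*A(205,103),204)); s('hubtop sd',onz(b,*B(603,90),204))
s('razor sc',onz(a,*A(80,92),200)); s('roller sc',onz(a,*A(197,190),207)); s('roller tri',tri(a,A(197,190),b,B(715,75))[0])
s('plate R sc',onz(a,*A(290,100),200)); s('plate L',onz(a,*A(120,88),200))
s('back sc',onz(a,*A(215,25),170));s('postbase sd',onz(b,*B(605,277),12))
# projected checks
for f,sn in(('sc',a),('sd',b)):
  print(f,[np.round(proj(sn,p),1).tolist() for p in([647,127,12],[647,127,204])])
# wand
for sn,f,box in((a,'sc',(210,255,150,185)),(b,'sd',(225,285,260,300))):
  y0,y1,x0,x1=box; I=cv2.cvtColor(sn['image'][y0:y1,x0:x1],cv2.COLOR_BGR2LAB).astype(int)
  M=(I[...,1]>138)
  ys,xs=np.nonzero(M);print(f,'handle px',xs.min()+x0,xs.max()+x0,ys.min()+y0,ys.max()+y0,(xs.mean()+x0),(ys.mean()+y0),M.sum())
E
```

```text
mouth sc [712. 226. 170.] r 118 ang 56.7
tine tri [715. 223. 173.] r 118 ang 54.6
hubtop sc [650. 127. 204.] r 3 ang 1.2
hubtop sd [634.  86. 204.] r 43 ang -108.0
razor sc [599.  53. 200.] r 88 ang -123.1
roller sc [719.  83. 207.] r 84 ang -31.3
roller tri [722.  81. 208.] r 88 ang -31.6
plate R sc [671. 185. 200.] r 62 ang 67.8
plate L [608.  81. 200.] r 60 ang -130.2
back sc [560. 186. 170.] r 106 ang 145.8
postbase sd [652. 129.  12.] r 6 ang 18.2
sc [[277.6, 232.2], [280.2, 199.7]]
sd [[279.5, 205.4], [280.0, 162.9]]
sc handle px 161 165 218 221 163.06666666666666 219.6 15
sd handle px 274 281 234 247 276.95348837209303 237.51162790697674 43
```

```bash
python3 - <<'E'
from h import *
a=load('sc0');b=load('sd0');q=1/1.5
P=lambda s,u,v,z:np.round(onz(s,u*q,v*q,z)).tolist()
print('disp base',P(a,459,274,0),'top',P(a,461,232,163),'sd top',P(b,328,240,163),'sdbase',P(b,330,268,0))
print('big foot',P(a,555,275,12),'sd',P(b,354,243,12),'top',tri(a,(563*q,200*q),b,(352*q,163*q)))
print('bigrod',tri(a,(616*q,203*q),b,(352*q,160*q)))
print('yellow',P(a,357,272,12),'top',P(a,355,208,204)); print('turq',P(a,235,303,12),tri(a,(225*q,235*q),b,(320*q,300*q)))
print('comb',P(a,486,310,3),'trim',P(a,256,428,15),'file',P(a,183,366,3))
print('wand top c',tri(a,(246.5*q,330*q),b,(416*q,354*q)), 'bottom sc/sd',P(a,252,360,12),P(b,416,405,5))
E
```

```text
disp base [459.0, 367.0, 0.0] top [453.0, 358.0, 163.0] sd top [442.0, 317.0, 163.0] sdbase [472.0, 464.0, 0.0]
big foot [590.0, 605.0, 12.0] sd [582.0, 594.0, 12.0] top (array([577.9741451 , 567.83501181, 293.66916086]), np.float64(1.9064336776939304))
bigrod (array([614.18976456, 720.78820937, 253.0408768 ]), np.float64(5.099259404256815))
yellow [336.0, 102.0, 12.0] top [285.0, 123.0, 204.0]
turq [298.0, -245.0, 12.0] (array([ 313.82975062, -230.92243881,  282.01444861]), np.float64(11.33596400896368))
comb [609.0, 363.0, 3.0] trim [690.0, -321.0, 15.0] file [434.0, -427.0, 3.0]
wand top c (array([ 504.16977993, -263.10017813,  139.1801501 ]), np.float64(0.3586442667943164)) bottom sc/sd [499.0, -265.0, 12.0] [505.0, -266.0, 5.0]
```

>>> move_arm --motion "2.4 -1.8 1.5 0 0 -5;4.8 -3.6 3 0 0 -10;7.2 -5.4 5 0 0 -15;9.6 -7.2 5 0 0 -20;12 -9 5 0 0 -25;14.4 -10.8 5 0 0 -30;16.8 -12.6 5 0 0 -35;19.2 -14.4 5 0 0 -40;21.6 -16.2 5 0 0 -45;24 -18 5 0 0 -50" --fingers 0 --squeeze 20

```text
time: 0.93
tool_pos: [492.5, 363.5, 280.7]
tcp_rot: [-90.1, -0.0, -75.0]
ft_force: [0.2, -0.4, -0.3]
finger_gap: 0.0
```

>>> move_arm --motion "2.4 -1.9 0 0 0 -5;4.8 -3.8 0 0 0 -10;7.2 -5.7 0 0 0 -15;9.6 -7.6 0 0 0 -20;12 -9.5 0 0 0 -25;14.4 -11.4 0 0 0 -30;16.8 -13.3 0 0 0 -35;19.2 -15.2 0 0 0 -40;21.6 -17.1 0 0 0 -45;23.4 -18.6 0 0 0 -48"

```text
time: 1.77
tool_pos: [726.9, 176.6, 280.0]
tcp_rot: [-90.0, -0.1, -123.1]
ft_force: [1.0, -0.6, -0.1]
finger_gap: 0.1
```

```bash
python3 - <<'E'
from h import *
s=snap('scene','sc1');w=snap('wrist','w1')
q=readout.sense();print(q['time'],q['tool_pos'],q['tcp_rot'],q['ft_force'],q['finger_gap'],q['joint_pos'])
C=np.hstack([cv2.resize(s['image'][110:270,220:380],(480,480)),cv2.resize(w['image'][:,64:448],(320,320))[:] if 0 else np.vstack([cv2.resize(w['image'][:,64:448],(320,320)),np.zeros((160,320,3),np.uint8)])])
cv2.imwrite('pics/v1.png',C); print(w['fx'],w['cx'],w['cy'],np.round(w['world_to_cam'],2).tolist())
E
```

```text
1.8667 [727.48740196 174.79100252 278.92992093] [ -90.05016137   -0.13708691 -123.16117025] [0.39500346 0.2669626  0.03679059] -0.10578153807910061 [ 9.61878889e+00  3.10826739e+01  5.15858285e+01 -6.71166928e-02
  9.74614168e+01  4.27713789e+01]
297.3186396354542 255.07364635474127 188.54753670450583 [[0.83, -0.55, 0.0, -514.62], [-0.52, -0.79, 0.32, 459.18], [-0.18, -0.27, -0.95, 598.93], [0.0, 0.0, 0.0, 1.0]]
```

View pics/v1.png

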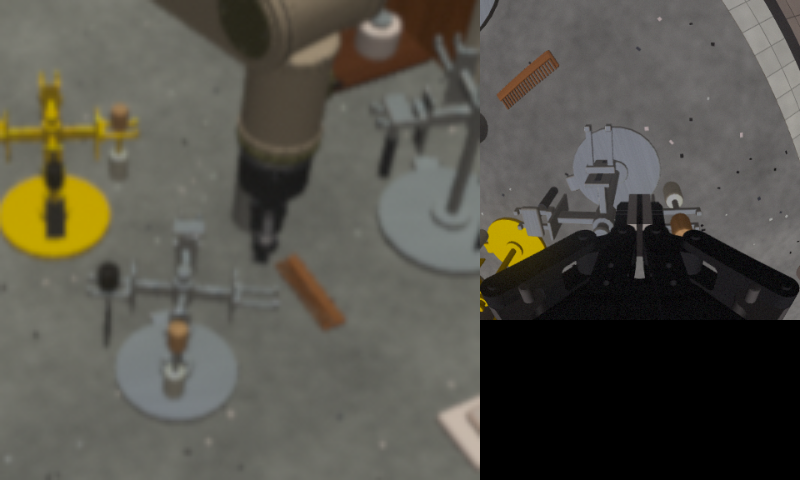

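```bash
cat >> h.py <<'E'
def wray(s,u,v):
    W=np.array(s['world_to_cam']); R=W[:3,:3]; o=-R.T@W[:3,3]
    x=(u-s['cx'])/s['fx'];y=(v-s['cy'])/s['fy'];t=np.hypot(x,y);k=np.sin(t)/t
    return o,R.T@np.array([x*k,y*k,np.cos(t)])
def wz(s,u,v,z):
    o,d=wray(s,u,v); return o+d*(z-o[2])/d[2]
E
python3 - <<'E'
from h import *
w=load('w1'); print(readout.sense()['tool_pos'])
V=lambda x,y:((x-480)*1.2+64,y*1.2)
for n,p,z in(('lipL',V(587.5,127),176),('lipR',V(610,127),176),('mouthmid',V(599,127),176),('root',V(600,186),170),('hub',V(604,226),204),('foot c?',V(620,168),12)):
    P=wz(w,*p,z);v=P[:2]-[648,128];print(n,np.round(P),'r %.0f a %.1f'%(np.hypot(*v),np.degrees(np.arctan2(v[1],v[0]))))
cv2.imwrite('pics/v2.png',cv2.resize(w['image'][140:300,150:310],(600,600),interpolation=cv2.INTER_CUBIC))
E
```

```text
[727.48740196 174.79100252 278.92992093]
lipL [703. 227. 176.] r 113 a 60.9
lipR [722. 214. 176.] r 113 a 49.1
mouthmid [713. 220. 176.] r 112 a 54.8
root [672. 164. 170.] r 44 a 56.6
hub [661. 135. 204.] r 14 a 27.8
foot c? [659. 126.  12.] r 11 a -10.6
```

View pics/v2.png

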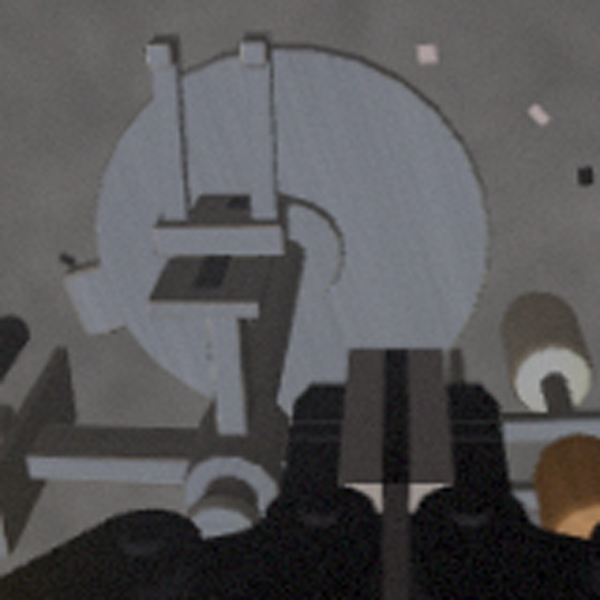

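The picture (scale 3.75, offset 150,140) shows the fork lips at (162,48) and (254,48), the plate top at about (204,302), the hub cap at about (230,485), and the nose at (85,300) with outer corners (65,275) and (88,335).

```bash
python3 - <<'E'
from h import *
from scipy.optimize import least_squares
w=load('w1')
Z=lambda x,y,z:wz(w,x/3.75+150-.37,y/3.75+140-.37,z)[:2]
P=np.array([Z(x,y,12) for x,y in((487,230),(483,180),(455,125),(410,80),(350,52),(130,135),(110,170),(98,225),(102,255),(150,355),(195,390),(485,270),(475,300))])
R=least_squares(lambda p:np.hypot(*(P-p).T)-80,P.mean(0),loss='soft_l1').x
print('foot',R,np.round(np.hypot(*(P-R).T),1))
A=lambda p:(round(float(np.hypot(*(p-R))),1),round(float(np.degrees(np.arctan2(*(p-R)[::-1]))),1))
for z in(164,170,176,182,188):
  l,r_=Z(162,48,z),Z(254,48,z);print('lips z',z,np.hypot(*(l-r_)),A((l+r_)/2),(l+r_)/2)
p1,p2=Z(150,302,200),Z(258,302,200);print('plate',A((p1+p2)/2),np.hypot(*(p1-p2)))
print('hub',Z(230,480,204),A(Z(230,480,204)))
n1,n2=Z(65,275,12),Z(90,335,12);print('nose',A(n1),A(n2),A((n1+n2)/2),n1,n2,np.hypot(*(n1-n2)))
E
```

```text
foot [650.79977805 125.60484343] [77.  79.3 80.  80.8 80.6 77.  78.1 79.1 78.5 80.1 80.2 77.4 76.9]
lips z 164 22.204795632147693 (110.5, 58.6) [708.41049675 219.8709446 ]
lips z 170 21.686199002198084 (111.7, 58.0) [709.95322464 220.33337473]
lips z 176 21.16760237224847 (112.9, 57.5) [711.49595252 220.79580485]
lips z 182 20.64900574229886 (114.1, 56.9) [713.03868041 221.25823498]
lips z 188 20.13040911234925 (115.4, 56.4) [714.58140829 221.7206651 ]
plate (61.2, 58.1) 24.27319545263957
hub [661.72698713 138.67039562] (17.0, 50.1)
nose (96.3, 155.3) (96.9, 172.2) (95.6, 163.8) [563.31746358 165.90444125] [554.80961814 138.76455405] 28.44216784094902
```

>>> move_arm --motion "0 0 -2.5 0 0 0;0 0 -6 0 0 0;0 0 -9.5 0 0 0;0 0 -12 0 0 0;0 0 -13.5 0 0 0;0 0 -13.5 0 0 0;0 0 -13.5 0 0 0"

```text
time: 2.45
tool_pos: [725.0, 179.0, 145.9]
tcp_rot: [-90.1, -0.1, -122.8]
ft_force: [0.6, 0.3, 1.2]
finger_gap: -0.0
```

```bash
cat > arc.py <<'E'
import numpy as np,sys
def rows(c,p,ths):
    v=np.array(p)-c;o=[]
    for t in ths:
        a=np.radians(t);R=np.array([[np.cos(a),-np.sin(a)],[np.sin(a),np.cos(a)]]);d=(R@v-v)/10;o.append('%.2f %.2f 0 0 0 %g'%(d[0],d[1],t))
    return ';'.join(o)
c=np.array([650,126]);p=np.array([725.6,178.7])
def pos(t):
    a=np.radians(t);return c+np.array([[np.cos(a),-np.sin(a)],[np.sin(a),np.cos(a)]])@(p-c)
if __name__=='__main__':
    print(rows(c,p,range(1,11)))
    for s in(10,40,70): print(rows(c,pos(s),range(3,31,3)))
E
python3 arc.py
```

```text
-0.09 0.13 0 0 0 1;-0.19 0.26 0 0 0 2;-0.29 0.39 0 0 0 3;-0.39 0.51 0 0 0 4;-0.49 0.64 0 0 0 5;-0.59 0.76 0 0 0 6;-0.70 0.88 0 0 0 7;-0.81 1.00 0 0 0 8;-0.92 1.12 0 0 0 9;-1.03 1.23 0 0 0 10
-0.35 0.33 0 0 0 3;-0.72 0.65 0 0 0 6;-1.10 0.94 0 0 0 9;-1.49 1.22 0 0 0 12;-1.91 1.47 0 0 0 15;-2.33 1.70 0 0 0 18;-2.76 1.91 0 0 0 21;-3.21 2.09 0 0 0 24;-3.66 2.26 0 0 0 27;-4.13 2.39 0 0 0 30
-0.47 0.11 0 0 0 3;-0.94 0.20 0 0 0 6;-1.42 0.27 0 0 0 9;-1.90 0.31 0 0 0 12;-2.38 0.32 0 0 0 15;-2.87 0.31 0 0 0 18;-3.35 0.27 0 0 0 21;-3.83 0.21 0 0 0 24;-4.30 0.12 0 0 0 27;-4.77 0.01 0 0 0 30
-0.46 -0.14 0 0 0 3;-0.92 -0.30 0 0 0 6;-1.36 -0.48 0 0 0 9;-1.80 -0.69 0 0 0 12;-2.22 -0.92 0 0 0 15;-2.64 -1.17 0 0 0 18;-3.03 -1.44 0 0 0 21;-3.42 -1.73 0 0 0 24;-3.79 -2.05 0 0 0 27;-4.14 -2.38 0 0 0 30
```

>>> move_arm --motion "-0.09 0.13 0 0 0 1;-0.19 0.26 0 0 0 2;-0.29 0.39 0 0 0 3;-0.39 0.51 0 0 0 4;-0.49 0.64 0 0 0 5;-0.59 0.76 0 0 0 6;-0.70 0.88 0 0 0 7;-0.81 1.00 0 0 0 8;-0.92 1.12 0 0 0 9;-1.03 1.23 0 0 0 10"

```text
time: 3.28
tool_pos: [715.7, 191.1, 146.8]
tcp_rot: [-89.9, 0.0, -112.7]
ft_force: [1.8, 0.6, 1.6]
finger_gap: -0.1
```

>>> move_arm --motion "-0.35 0.33 0 0 0 3;-0.72 0.65 0 0 0 6;-1.10 0.94 0 0 0 9;-1.49 1.22 0 0 0 12;-1.91 1.47 0 0 0 15;-2.33 1.70 0 0 0 18;-2.76 1.91 0 0 0 21;-3.21 2.09 0 0 0 24;-3.66 2.26 0 0 0 27;-4.13 2.39 0 0 0 30"

```text
time: 4.12
tool_pos: [674.1, 215.8, 146.6]
tcp_rot: [-89.9, 0.1, -82.6]
ft_force: [2.5, 2.4, -0.2]
finger_gap: -0.0
```

```bash
python3 - <<'E'
from h import *
w=snap('wrist','w2');s=snap('scene','sc2');q=readout.sense();print(q['tool_pos'],q['tcp_rot'],q['ft_force'])
C=np.hstack([cv2.resize(s['image'][150:260,230:340],(400,400)),cv2.resize(w['image'][:,64:448],(400,400))])
cv2.imwrite('pics/v3.png',C)
E
```

```text
[673.3301732  215.61974858 146.299005  ] [-9.00273403e+01  2.51744751e-02 -8.26544289e+01] [ 0.27632298 -0.37067497  0.12074101]
```

View pics/v3.png

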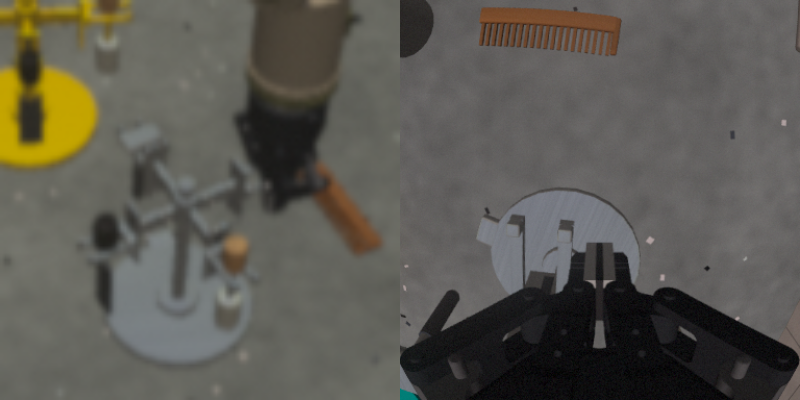

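The rack turns with the finger, with the lips now at wrist-panel (516,222) and (566,228) next to the finger. I'll continue.

>>> move_arm --motion "-0.47 0.11 0 0 0 3;-0.94 0.20 0 0 0 6;-1.42 0.27 0 0 0 9;-1.90 0.31 0 0 0 12;-2.38 0.32 0 0 0 15;-2.87 0.31 0 0 0 18;-3.35 0.27 0 0 0 21;-3.83 0.21 0 0 0 24;-4.30 0.12 0 0 0 27;-4.77 0.01 0 0 0 30"

```text
time: 5.05
tool_pos: [626.1, 215.8, 146.2]
tcp_rot: [-90.0, 0.1, -52.7]
ft_force: [1.1, 3.2, 1.5]
finger_gap: -0.3
```

>>> move_arm --motion "-0.46 -0.14 0 0 0 3;-0.92 -0.30 0 0 0 6;-1.36 -0.48 0 0 0 9;-1.80 -0.69 0 0 0 12;-2.22 -0.92 0 0 0 15;-2.64 -1.17 0 0 0 18;-3.03 -1.44 0 0 0 21;-3.42 -1.73 0 0 0 24;-3.79 -2.05 0 0 0 27;-3.79 -2.05 0 0 0 27"

```text
time: 5.88
tool_pos: [587.7, 194.4, 146.0]
tcp_rot: [-90.0, 0.1, -25.7]
ft_force: [-0.8, 0.7, -0.5]
finger_gap: 0.1
```

```bash
python3 - <<'E'
from h import *
w=snap('wrist','w3');q=readout.sense();print(q['tool_pos'],q['tcp_rot'],q['ft_force'])
cv2.imwrite('pics/v4.png',cv2.resize(w['image'][140:300,130:320],(712,600),interpolation=cv2.INTER_CUBIC))
from arc import *
print(rows(c,pos(97),np.arange(.5,10.1,.5)))
E
```

```text
[587.98131689 194.31665131 146.04229324] [-9.00368084e+01  4.53806211e-02 -2.59117054e+01] [-0.22534808  0.22179184 -0.1718348 ]
-0.06 -0.05 0 0 0 0.5;-0.12 -0.11 0 0 0 1;-0.18 -0.16 0 0 0 1.5;-0.24 -0.22 0 0 0 2;-0.29 -0.27 0 0 0 2.5;-0.35 -0.33 0 0 0 3;-0.41 -0.39 0 0 0 3.5;-0.46 -0.45 0 0 0 4;-0.52 -0.50 0 0 0 4.5;-0.57 -0.56 0 0 0 5;-0.63 -0.62 0 0 0 5.5;-0.68 -0.68 0 0 0 6;-0.74 -0.74 0 0 0 6.5;-0.79 -0.80 0 0 0 7;-0.84 -0.86 0 0 0 7.5;-0.90 -0.92 0 0 0 8;-0.95 -0.98 0 0 0 8.5;-1.00 -1.05 0 0 0 9;-1.05 -1.11 0 0 0 9.5;-1.10 -1.17 0 0 0 10
```

View pics/v4.png

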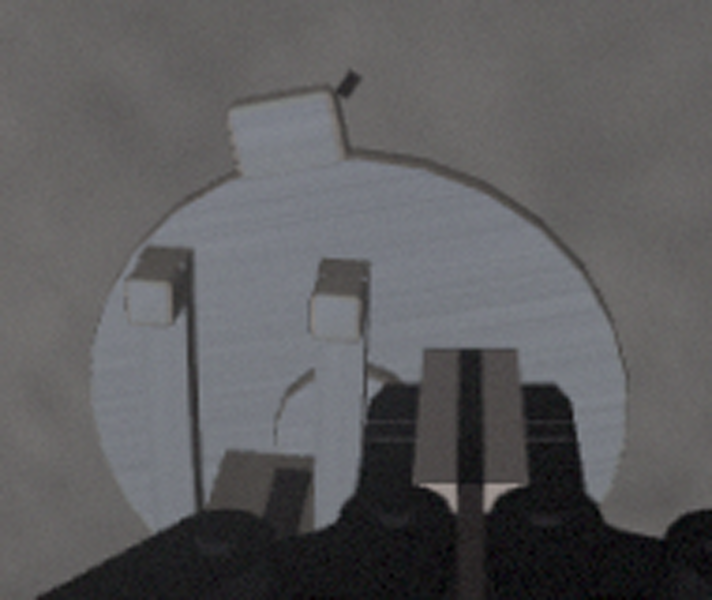

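```bash
python3 - <<'E'
from h import *
from scipy.optimize import least_squares
w=load('w3')
Z=lambda x,y,z:wz(w,x/3.75+130-.37,y/3.75+140-.37,z)[:2]
P=np.array([Z(x,y,12) for x,y in((628,405),(622,350),(580,262),(520,207),(450,170),(400,158),(180,213),(130,270),(105,320),(92,390),(98,430),(115,480),(600,500))])
R=least_squares(lambda p:np.hypot(*(P-p).T)-80,P.mean(0),loss='soft_l1').x
print('foot',R,np.round(np.hypot(*(P-R).T),1))
for c in (R,np.array([650,126])):
  A=lambda p:(round(float(np.hypot(*(p-c))),1),round(float(np.degrees(np.arctan2(*(p-c)[::-1]))),1))
  for z in(164,170,176,182,188):
    l,r_=Z(148,302,z),Z(336,317,z);print('lips z',z,np.hypot(*(l-r_)),A((l+r_)/2),(l+r_)/2,'normal',np.degrees(np.arctan2(*(l-r_)[::-1]))-90)
  n1,n2=Z(230,107,12),Z(330,88,12);print('nose',A(n1),A(n2),A((n1+n2)/2),np.hypot(*(n1-n2)), 'normal',np.degrees(np.arctan2(*(n1-n2)[::-1])))
  b1,b2=Z(240,175,12),Z(348,155,12);print(A((b1+b2)/2), 'noseaxis',np.degrees(np.arctan2(*((n1+n2)/2-(b1+b2)/2)[::-1])))
E
```

```text
foot [649.33714081 127.09688753] [77.5 78.2 79.7 80.2 81.1 81.  79.2 78.3 78.6 79.7 79.6 80.1 75.9]
lips z 164 24.057167209896562 (107.2, 152.3) [554.40992027 176.84539454] normal -209.66692629608528
lips z 170 22.894844035990108 (110.0, 151.7) [552.47860341 179.31280908] normal -209.6669262960851
lips z 176 21.732520862083735 (112.9, 151.0) [550.54728654 181.78022363] normal -209.66692629608514
lips z 182 20.57019768817728 (115.8, 150.4) [548.61596968 184.24763817] normal -209.6669262960849
lips z 188 19.407874514270965 (118.7, 149.9) [546.68465281 186.71505271] normal -209.66692629608525
nose (98.5, 172.2) (98.6, 156.5) (97.6, 164.3) 26.94926542173613 normal -105.41107569306503
(79.1, 164.6) noseaxis 163.02815349461343
lips z 164 24.057167209896562 (108.3, 152.0) [554.40992027 176.84539454] normal -209.66692629608528
lips z 170 22.894844035990108 (111.1, 151.3) [552.47860341 179.31280908] normal -209.6669262960851
lips z 176 21.732520862083735 (114.0, 150.7) [550.54728654 181.78022363] normal -209.66692629608514
lips z 182 20.57019768817728 (116.9, 150.1) [548.61596968 184.24763817] normal -209.6669262960849
lips z 188 19.407874514270965 (119.8, 149.6) [546.68465281 186.71505271] normal -209.66692629608525
nose (99.3, 171.6) (99.7, 156.0) (98.6, 163.8) 26.94926542173613 normal -105.41107569306503
(80.1, 164.0) noseaxis 163.02815349461343
```

>>> move_arm --motion "-0.12 -0.11 0 0 0 1;-0.24 -0.22 0 0 0 2;-0.35 -0.33 0 0 0 3;-0.46 -0.45 0 0 0 4;-0.57 -0.56 0 0 0 5;-0.68 -0.68 0 0 0 6;-0.79 -0.80 0 0 0 7;-0.90 -0.92 0 0 0 8;-1.00 -1.05 0 0 0 9;-1.10 -1.17 0 0 0 10"

```text
time: 6.77
tool_pos: [577.3, 182.6, 146.2]
tcp_rot: [-90.0, 0.0, -15.7]
ft_force: [0.1, 3.1, -1.0]
finger_gap: 0.1
```

```bash
python3 - <<'E'
from h import *
w=snap('wrist','w4');q=readout.sense();print(q['tool_pos'],q['tcp_rot'],q['ft_force'])
from arc import *
print(rows(c,pos(107),np.arange(.25,6.1,.25)))
E
```

```text
[577.13498072 182.39589542 146.21534886] [-9.00197509e+01  1.36134147e-02 -1.56360588e+01] [ 0.62185574  0.59559384 -0.65907998]
-0.02 -0.03 0 0 0 0.25;-0.05 -0.06 0 0 0 0.5;-0.07 -0.10 0 0 0 0.75;-0.10 -0.13 0 0 0 1;-0.12 -0.16 0 0 0 1.25;-0.15 -0.19 0 0 0 1.5;-0.17 -0.22 0 0 0 1.75;-0.19 -0.26 0 0 0 2;-0.22 -0.29 0 0 0 2.25;-0.24 -0.32 0 0 0 2.5;-0.26 -0.35 0 0 0 2.75;-0.29 -0.39 0 0 0 3;-0.31 -0.42 0 0 0 3.25;-0.33 -0.45 0 0 0 3.5;-0.36 -0.49 0 0 0 3.75;-0.38 -0.52 0 0 0 4;-0.40 -0.55 0 0 0 4.25;-0.42 -0.59 0 0 0 4.5;-0.45 -0.62 0 0 0 4.75;-0.47 -0.65 0 0 0 5;-0.49 -0.69 0 0 0 5.25;-0.51 -0.72 0 0 0 5.5;-0.53 -0.75 0 0 0 5.75;-0.55 -0.79 0 0 0 6
```

>>> move_arm --motion "-0.02 -0.03 0 0 0 0.25;-0.05 -0.06 0 0 0 0.5;-0.07 -0.10 0 0 0 0.75;-0.10 -0.13 0 0 0 1"

```text
time: 7.15
tool_pos: [576.4, 181.5, 146.3]
tcp_rot: [-90.0, 0.0, -14.8]
ft_force: [1.3, 1.9, 0.1]
finger_gap: 0.2
```

>>> move_arm --motion "-0.02 -0.03 0 0 0 0.25;-0.05 -0.06 0 0 0 0.5"

```text
time: 7.32
tool_pos: [575.9, 180.9, 146.3]
tcp_rot: [-90.0, 0.0, -14.3]
ft_force: [0.2, 2.1, -0.6]
finger_gap: 0.5
```

>>> move_arm --motion "-0.02 -0.03 0 0 0 0.25;-0.05 -0.06 0 0 0 0.5"

```text
time: 7.48
tool_pos: [575.5, 180.2, 146.3]
tcp_rot: [-90.0, -0.0, -13.8]
ft_force: [1.4, 2.7, -2.8]
finger_gap: -0.0
```

>>> move_arm --motion "-0.02 -0.03 0 0 0 0.25;-0.02 -0.03 0 0 0 0.25"

```text
time: 7.65
tool_pos: [575.2, 179.9, 146.3]
tcp_rot: [-90.0, 0.0, -13.5]
ft_force: [0.9, 1.3, -2.2]
finger_gap: 0.1
```

>>> move_arm --motion "-0.02 -0.03 0 0 0 0.25;-0.02 -0.03 0 0 0 0.25"

```text
time: 7.82
tool_pos: [575.0, 179.6, 146.3]
tcp_rot: [-90.0, 0.0, -13.3]
ft_force: [2.0, 1.4, -2.3]
finger_gap: -0.1
```

```bash
python3 - <<'E'
from h import *
w=snap('wrist','w5');q=readout.sense();print(q['tool_pos'],q['tcp_rot'],q['ft_force'])
cv2.imwrite('pics/v5.png',cv2.resize(w['image'][140:300,130:320],(712,600),interpolation=cv2.INTER_CUBIC))
E
```

```text
[575.01473895 179.64747411 146.27969419] [-9.00024941e+01  1.18717421e-03 -1.32948089e+01] [ 1.29132732  2.53357138 -0.77981514]
```

View pics/v5.png

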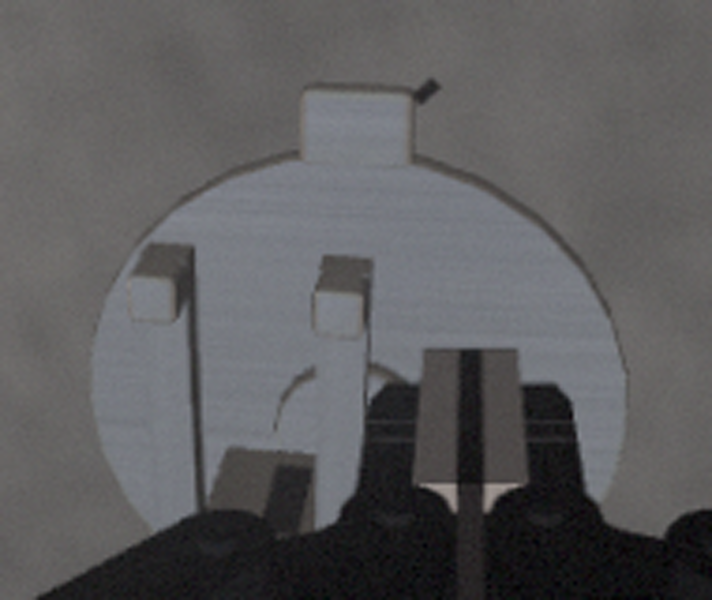

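The picture shows the nose at (303–412, 88–160) and the lip tops at (152,299) and (339,313), so the fork is nearly over the nose.

```bash
python3 - <<'E'
from h import *
from scipy.optimize import least_squares
w=load('w5')
Z=lambda x,y,z:wz(w,x/3.75+130-.37,y/3.75+140-.37,z)[:2]
P=np.array([Z(x,y,12) for x,y in((628,405),(622,350),(580,262),(520,207),(450,170),(250,168),(180,213),(130,270),(105,320),(92,390),(98,430),(115,480))])
R=least_squares(lambda p:np.hypot(*(P-p).T)-80,P.mean(0),loss='soft_l1').x
print('foot',R)
A=lambda p:(round(float(np.hypot(*(p-R))),1),round(float(np.degrees(np.arctan2(*(p-R)[::-1]))),1))
for z in(164,170,176,182):
    l,r_=Z(152,299,z),Z(339,313,z);print('lips z',z,np.hypot(*(l-r_)),A((l+r_)/2),(l+r_)/2,'normal',np.degrees(np.arctan2(*(l-r_)[::-1]))-90)
n1,n2=Z(303,92,12),Z(412,92,12);b1,b2=Z(303,160,12),Z(411,163,12)
print('nose',A((n1+n2)/2),A((b1+b2)/2),'edge normal',np.degrees(np.arctan2(*(n1-n2)[::-1]))-90,'axis',[np.degrees(np.arctan2(*(q)[::-1])) for q in (n1-b1,n2-b2)],np.hypot(*(n1-n2)))
E
```

```text
foot [649.79214714 127.10146868]
lips z 164 23.914139056620012 (108.0, 164.6) [545.6429567  155.72862611] normal -196.9622025308139
lips z 170 22.760445945292073 (110.9, 164.0) [543.23356098 157.69375228] normal -196.96220253081367
lips z 176 21.606752833964112 (113.7, 163.4) [540.82416525 159.65887845] normal -196.9622025308137
lips z 182 20.453059722636205 (116.6, 162.8) [538.41476952 161.62400461] normal -196.96220253081373
nose (97.7, 164.9) (79.0, 164.9) edge normal -193.59079155847002 axis [np.float64(164.25801706629852), np.float64(165.08812547606)] 28.10466660064446
```

>>> move_arm --motion "-0.02 -0.03 0 0 0 0.25;-0.05 -0.06 0 0 0 0.5"

```text
time: 8.03
tool_pos: [574.6, 179.1, 146.3]
tcp_rot: [-90.0, -0.0, -12.8]
ft_force: [1.8, 2.2, -1.7]
finger_gap: 0.3
```

>>> move_arm --motion "-0.02 -0.03 0 0 0 0.25;-0.02 -0.03 0 0 0 0.25"

```text
time: 8.2
tool_pos: [574.3, 178.8, 146.3]
tcp_rot: [-90.0, -0.0, -12.5]
ft_force: [0.3, 1.0, -0.5]
finger_gap: 0.3
```

>>> move_arm --motion "-0.02 -0.03 0 0 0 0.25;-0.02 -0.03 0 0 0 0.25"

```text
time: 8.37
tool_pos: [574.1, 178.4, 146.3]
tcp_rot: [-90.0, -0.0, -12.3]
ft_force: [0.4, 1.6, -2.0]
finger_gap: -0.2
```

>>> move_arm --motion "-0.02 -0.03 0 0 0 0.25;-0.02 -0.03 0 0 0 0.25"

```text
time: 8.53
tool_pos: [573.9, 178.1, 146.3]
tcp_rot: [-90.0, 0.0, -12.0]
ft_force: [0.9, 1.1, -1.2]
finger_gap: 0.1
```

>>> move_arm --motion "-0.02 -0.03 0 0 0 0.25;-0.02 -0.03 0 0 0 0.25"

```text
time: 8.7
tool_pos: [573.7, 177.9, 146.3]
tcp_rot: [-90.0, -0.0, -11.8]
ft_force: [0.5, 1.0, -1.5]
finger_gap: 0.3
```

>>> move_arm --motion "-0.02 -0.03 0 0 0 0.25;-0.02 -0.03 0 0 0 0.25"

```text
time: 8.87
tool_pos: [573.6, 177.8, 146.3]
tcp_rot: [-90.0, -0.0, -11.5]
ft_force: [2.2, 3.2, -2.4]
finger_gap: -0.0
```

>>> move_arm --motion "-0.02 -0.03 0 0 0 0.25;-0.02 -0.03 0 0 0 0.25"

```text
time: 9.03
tool_pos: [573.5, 177.7, 146.4]
tcp_rot: [-89.9, -0.0, -11.3]
ft_force: [2.1, 5.1, -2.0]
finger_gap: 0.1
```

>>> move_arm --motion "-0.02 -0.03 0 0 0 0.25;-0.02 -0.03 0 0 0 0.25"

```text
time: 9.2
tool_pos: [573.4, 177.7, 146.4]
tcp_rot: [-89.9, -0.0, -11.0]
ft_force: [3.8, 6.5, -2.9]
finger_gap: 0.4
```

Force rose steadily while the TCP stopped moving, so the rack is against its stop. Now I'll back off, rise and measure the fork and the wand, and check the turquoise rack's extent near the wand.

>>> move_arm --motion "0.25 0.95 0 0 0 0;0.5 1.9 0 0 0 0;0.5 1.9 0 0 0 0;0.5 1.9 3 0 0 0;0.5 1.9 6.5 0 0 0;0.5 1.9 10 0 0 0;-1 1 13 0 0 -2;-2.5 0 15 0 0 -4;-2.5 0 15 0 0 -4;-2.5 0 15 0 0 -4"

```text
time: 10.03
tool_pos: [548.7, 176.9, 298.7]
tcp_rot: [-89.9, -0.2, -15.0]
ft_force: [-0.6, 0.7, -0.4]
finger_gap: -0.2
```

```bash
python3 - <<'E'
from h import *
w=snap('wrist','w6');s=snap('scene','sc6');q=readout.sense();print(q['time'],q['tool_pos'],q['tcp_rot'],q['ft_force'],q['joint_pos'])
cv2.imwrite('pics/v6.png',np.hstack([cv2.resize(w['image'][130:330,130:330],(500,500),interpolation=cv2.INTER_CUBIC),cv2.resize(s['image'][150:260,230:340],(300,300)).repeat(1,0) if 0 else np.vstack([cv2.resize(s['image'][150:260,230:340],(300,300)),np.zeros((200,300,3),np.uint8)])]))
a=load('sc0');b=load('sd0');k=1/1.5
print('turq black top',tri(a,(209*k,277*k),b,(373*k,328*k)),'blade low',tri(a,(217*k,318*k),b,(374*k,398*k)))
print('turq tip?',tri(a,(208*k,262*k),b,(388*k,347*k)))
E
```

```text
10.1333 [547.91722319 177.01239758 295.3479659 ] [-9.00397421e+01  5.74485955e-02 -1.50205710e+01] [-0.08864327 -0.52742171 -0.59016148] [ 1.28076235e+01  2.76190967e+00  8.36271070e+01 -8.34490890e-03
  9.36803405e+01 -6.21723561e+01]
turq black top (array([ 400.87596499, -303.67023876,  245.96491637]), np.float64(3.0714221775653354)) blade low (array([ 394.0420839 , -312.33417237,   85.38143868]), np.float64(5.457121066062086))
turq tip? (array([ 398.73935278, -317.66754861,  245.23072568]), np.float64(77.50472159268162))
```

View pics/v6.png

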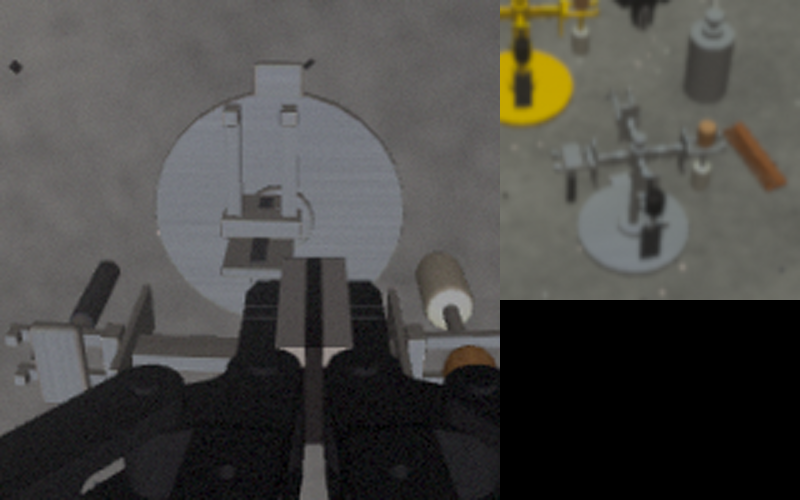

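The fork is now over the nose: lips at (232,117) and (290,117), nose (256–302, 65–95).

```bash
python3 - <<'E'
from h import *
from scipy.optimize import least_squares
w=load('w6')
Z=lambda x,y,z:wz(w,x/2.5+130-.3,y/2.5+130-.3,z)[:2]
P=np.array([Z(x,y,12) for x,y in((403,215),(400,180),(385,150),(355,117),(325,100),(215,103),(180,137),(162,180),(158,220),(168,255),(395,250))])
R=least_squares(lambda p:np.hypot(*(P-p).T)-80,P.mean(0),loss='soft_l1').x
print('foot',R,np.hypot(*(P-R).T).round(1))
A=lambda p:(round(float(np.hypot(*(p-R))),1),round(float(np.degrees(np.arctan2(*(p-R)[::-1]))),1))
for z in(164,170,176,182):
    l,r_=Z(232,117,z),Z(290,117,z);print('lips z',z,np.hypot(*(l-r_)),A((l+r_)/2),(l+r_)/2)
n1,n2=Z(256,66,12),Z(302,67,12);print('nose',A((n1+n2)/2))
E
```

```text
foot [648.38244713 125.92753114] [78.8 79.4 78.8 79.7 80.2 82.  79.  76.6 77.8 78.7 78.9]
lips z 164 22.609216175115467 (109.3, 164.2) [543.24502572 155.6506519 ]
lips z 170 22.118560418172518 (111.0, 164.0) [541.64377382 156.52927139]
lips z 176 21.627904661229568 (112.8, 163.8) [540.04252193 157.40789087]
lips z 182 21.13724890428662 (114.6, 163.6) [538.44127003 158.28651036]
nose (95.4, 163.9)
```

>>> move_arm --motion "-0.2 -2 0 0 0 0;-0.6 -5.5 0 0 0 0;-1 -9.3 0 0 0 0;-1.4 -13.1 0 0 0 0;-1.8 -16.9 0 0 0 0;-2.1 -20.7 0 0 0 0;-2.5 -24.5 0 0 0 0;-2.9 -28.3 0 0 0 0;-3.3 -32.1 0 0 0 0;-3.7 -35.9 0 0 0 0"

```text
time: 10.97
tool_pos: [510.2, -183.4, 294.1]
tcp_rot: [-90.0, 0.2, -15.0]
ft_force: [-0.3, 0.3, 0.6]
finger_gap: 0.2
```

>>> move_arm --motion "-0.3 -3.5 0 0 0 0;-0.7 -6.8 0 0 0 0;-0.8 -8.3 0 0 0 0;-0.8 -8.3 0 0 0 0;-0.8 -8.3 0 0 0 0;-0.8 -8.3 0 0 0 0" --fingers 8.5

```text
time: 11.47
tool_pos: [503.3, -263.8, 295.2]
tcp_rot: [-89.9, 0.1, -15.0]
ft_force: [0.8, 0.5, 0.1]
finger_gap: 72.2
```

```bash
python3 - <<'E'
from h import *
w=snap('wrist','w7');s=snap('scene','sc7');d=snap('side','sd7');q=readout.sense();print(q['time'],q['tool_pos'],q['tcp_rot'],q['ft_force'],q['finger_gap'],q['joint_pos'])
cv2.imwrite('pics/v7.png',np.hstack([cv2.resize(w['image'][64:384,96:416],(500,500),interpolation=cv2.INTER_CUBIC),np.vstack([cv2.resize(s['image'][150:300,100:250],(250,250)),cv2.resize(d['image'][150:300,180:330],(250,250))])]))
E
```

```text
11.6167 [ 503.55938391 -263.59354663  296.18573043] [-8.99823808e+01  1.02807148e-02 -1.49357588e+01] [ 0.28218074  0.42211251 -0.2553677 ] 84.79624702850042 [-3.28073241e+01  1.54464546e+00  8.47883949e+01  1.36421965e-02
  9.36821513e+01 -1.07870689e+02]
```

View pics/v7.png

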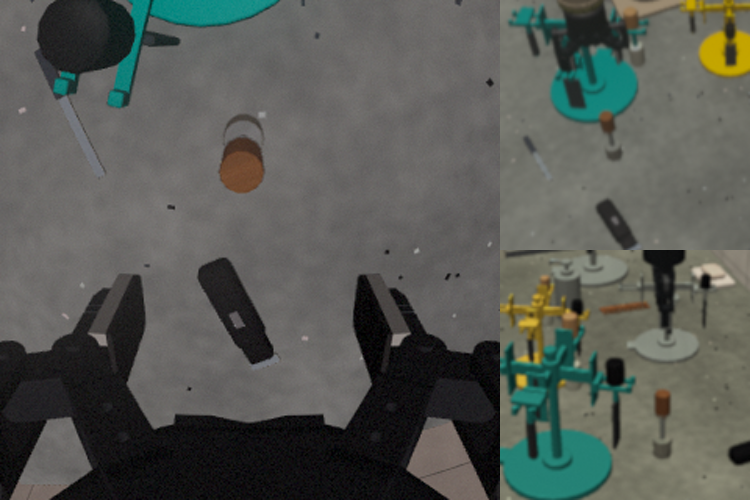

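```bash
python3 - <<'E'
from h import *
w=load('w7')
V=lambda x,y:(x*.64+96-.18,y*.64+64-.18)
print('cam',wray(w,256,189))
I=w['image'];H=cv2.cvtColor(I,cv2.COLOR_BGR2HSV)
M=((H[...,0]<18)&(H[...,1]>110)&(H[...,2]>90)).astype(np.uint8);M[:120]=0;M[195:]=0;M[:,:220]=0;M[:,290:]=0
ys,xs=np.nonzero(M);print('top px',xs.mean(),ys.mean(),M.sum(),xs.min(),xs.max(),ys.min(),ys.max())
print('top',wz(w,xs.mean(),ys.mean(),146),'man',wz(w,*V(242,172),146),'width',wz(w,*V(220,172),146)-wz(w,*V(264,172),146))
print('stone',wz(w,*V(244,133),40))
print('turq tips',wz(w,*V(119,100),250),wz(w,*V(65,85),250),'black',wz(w,*V(85,30),290))
E
```

```text
cam (array([ 424.74663877, -244.83303156,  437.39030547]), array([ 0.30871012, -0.07826268, -0.94793091]))
top px 250.08641975308643 173.57848324514993 567 237 263 161 186
top [ 502.09649328 -270.43562965  146.        ] man [ 502.58632066 -269.92206847  146.        ] width [ -7.44025    -27.69499356   0.        ]
stone [ 497.34966175 -268.12793137   40.        ]
turq tips [ 431.42928076 -301.97921225  250.        ] [ 417.97249221 -323.11053218  250.        ] black [ 404.33249312 -294.04551352  290.        ]
```

>>> move_arm --motion "0 -0.2 -2 0 0 0;-0.1 -0.4 -5 0 0 0;-0.1 -0.4 -8 0 0 0;-0.1 -0.4 -11 0 0 0;-0.1 -0.4 -14 0 0 0;-0.1 -0.4 -16 0 0 0;-0.1 -0.4 -17.7 0 0 0;-0.1 -0.4 -18.7 0 0 0;-0.1 -0.4 -19.2 0 0 0;-0.1 -0.4 -19.2 0 0 0"

```text
time: 12.45
tool_pos: [501.9, -268.2, 103.6]
tcp_rot: [-90.0, 0.1, -15.0]
ft_force: [0.5, 0.5, -1.4]
finger_gap: 85.1
```

>>> move_arm --motion "0 0 0 0 0 0;0 0 0 0 0 0;0 0 0 0 0 0;0 0 0 0 0 0;0 0 0 0 0 0;0 0 0 0 0 0;0 0 0 0 0 0;0 0 0 0 0 0;0 0 0 0 0 0;0 0 0 0 0 0" --fingers 0 --squeeze 25

```text
time: 13.28
tool_pos: [502.7, -269.3, 105.2]
tcp_rot: [-90.0, -0.1, -15.0]
ft_force: [0.2, 1.0, 4.6]
finger_gap: 29.5
```

>>> move_arm --motion "0 0 0.5 0 0 0;0 0 1.5 0 0 0;0 0 3 0 0 0;0 0 5 0 0 0;0 0 7 0 0 0;0 0 8.8 0 0 0;0 0 10 0 0 0;0 0 10 0 0 0;0 0 10 0 0 0"

```text
time: 14.03
tool_pos: [502.4, -269.2, 204.8]
tcp_rot: [-90.0, -0.1, -15.0]
ft_force: [0.0, 0.5, -2.4]
finger_gap: 29.1
```

>>> move_arm --motion "0 1.5 0 0 0 0;0.1 4 0 0 0 0;0.2 7 0 0 0 0;0.3 10.3 0 0 0 0;0.4 13.6 0 0 0 0;0.5 16.9 0 0 0 0;0.6 20.2 0 0 0 0;0.7 23.5 0 0 0 0;0.8 26.8 0 0 0 0;0.9 30.1 0 0 0 0"

```text
time: 14.87
tool_pos: [509.5, 34.2, 202.4]
tcp_rot: [-90.0, 0.2, -15.0]
ft_force: [0.9, -0.6, -1.3]
finger_gap: 29.2
```

>>> move_arm --motion "0.1 3.3 0 0 0 0;0.2 6.6 0 0 0 0;0.2 9.5 0 0 0 0;0.2 11.5 0 0 0 0;0.2 12.7 0 0 0 0;0.2 13.2 0 0 0 0;0.2 13.2 0 0 0 0;0.2 13.2 0 0 0 0;0.2 13.2 0 0 0 0"

```text
time: 15.62
tool_pos: [513.1, 162.8, 204.0]
tcp_rot: [-90.0, 0.0, -15.1]
ft_force: [-0.6, 0.3, -1.3]
finger_gap: 29.5
```

```bash
python3 - <<'E'
from h import *
w=snap('wrist','w8');s=snap('scene','sc8');d=snap('side','sd8');q=readout.sense();print(q['time'],q['tool_pos'],q['tcp_rot'],q['ft_force'],q['finger_gap'])
z=lambda I,b,n:cv2.resize(I[b[0]:b[1],b[2]:b[3]],n,interpolation=cv2.INTER_CUBIC)
cv2.imwrite('pics/v8.png',np.hstack([z(d['image'],(120,240,210,330),(400,400)),z(s['image'],(140,260,220,340),(400,400))]))
E
```

```text
15.7667 [513.29419096 162.9711104  204.33113089] [-9.00069686e+01 -4.76513303e-03 -1.51339445e+01] [ 0.73249531 -0.18467265 -1.65575642] 29.40319633079985
```

View pics/v8.png

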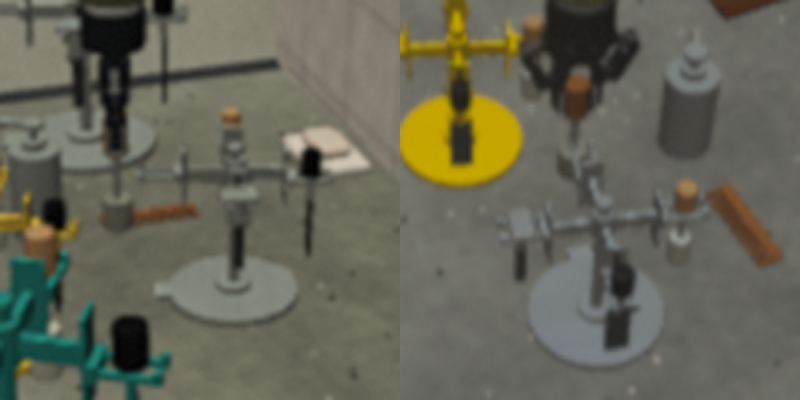

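The wand hangs upright just outside the fork mouth (side panel: wand at x≈117, fork tip at 140). Now I'll slide it inward above the lips.

>>> move_arm --motion "0.58 0 0 0 0 0;1.07 -0.13 0 0 0 0;1.55 -0.27 0 0 0 0;2.03 -0.41 0 0 0 0;2.51 -0.54 0 0 0 0;2.99 -0.68 0 0 0 0;2.99 -0.68 0 0 0 0"

```text
time: 16.35
tool_pos: [543.9, 156.8, 204.2]
tcp_rot: [-90.0, -0.0, -15.1]
ft_force: [-0.4, 0.5, -1.3]
finger_gap: 29.0
```

>>> move_arm --motion "0.24 -0.07 0 0 0 0;0.48 -0.13 0 0 0 0;0.96 -0.27 0 0 0 0;1.44 -0.4 0 0 0 0;1.92 -0.54 0 0 0 0;1.92 -0.54 0 0 0 0;1.92 -0.54 0 0 0 0"

```text
time: 16.93
tool_pos: [562.5, 151.7, 204.2]
tcp_rot: [-90.0, 0.0, -15.1]
ft_force: [-0.5, -0.5, -1.4]
finger_gap: 29.5
```

```bash
python3 - <<'E'
from h import *
w=snap('wrist','w9');s=snap('scene','sc9');d=snap('side','sd9');q=readout.sense();print(q['time'],q['tool_pos'],q['tcp_rot'],q['ft_force'],q['finger_gap'])
z=lambda I,b,n:cv2.resize(I[b[0]:b[1],b[2]:b[3]],n,interpolation=cv2.INTER_CUBIC)
cv2.imwrite('pics/v9.png',np.hstack([z(d['image'],(130,210,230,310),(400,400)),z(w['image'],(130,330,155,355),(400,400))]))
E
```

```text
17.0833 [562.07084818 151.85038993 204.20743822] [-9.00033649e+01  1.46846867e-02 -1.50436725e+01] [ 0.02121991  0.44469077 -0.63076794] 29.354959715759858
```

View pics/v9.png

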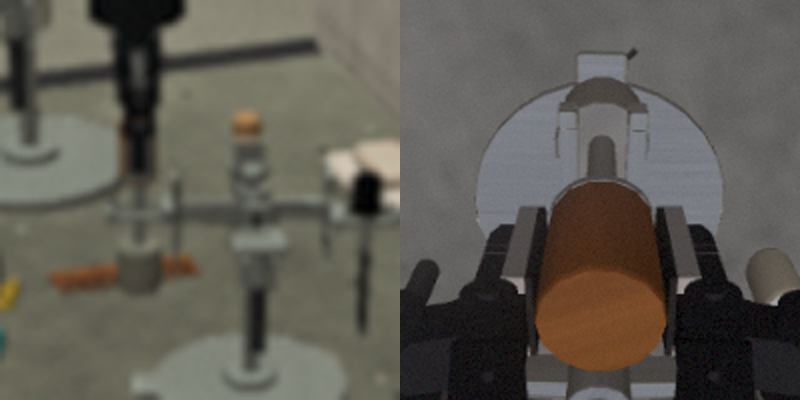

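Neck (600,155) lies midway between the lips (568 and 640), so I'll lower in small steps and watch fz (baseline about −1.3 N).

>>> move_arm --motion "0 0 -0.2 0 0 0;0 0 -0.4 0 0 0;0 0 -0.6 0 0 0;0 0 -0.8 0 0 0;0 0 -1 0 0 0;0 0 -1 0 0 0"

```text
time: 17.58
tool_pos: [561.9, 151.8, 193.6]
tcp_rot: [-90.0, 0.0, -15.0]
ft_force: [0.1, -0.3, -0.8]
finger_gap: 29.3
```

>>> move_arm --motion "0 0 -0.1 0 0 0;0 0 -0.2 0 0 0;0 0 -0.3 0 0 0;0 0 -0.4 0 0 0;0 0 -0.4 0 0 0"

```text
time: 18.0
tool_pos: [562.1, 151.8, 190.1]
tcp_rot: [-90.0, 0.0, -15.0]
ft_force: [0.5, 0.3, -1.4]
finger_gap: 29.4
```

>>> move_arm --motion "0 0 -0.05 0 0 0;0 0 -0.1 0 0 0;0 0 -0.15 0 0 0;0 0 -0.2 0 0 0;0 0 -0.2 0 0 0"

```text
time: 18.42
tool_pos: [562.2, 151.8, 188.2]
tcp_rot: [-90.0, 0.0, -15.0]
ft_force: [-0.0, 0.0, -0.9]
finger_gap: 29.2
```

>>> move_arm --motion "0 0 -0.05 0 0 0;0 0 -0.1 0 0 0;0 0 -0.15 0 0 0;0 0 -0.2 0 0 0;0 0 -0.2 0 0 0"

```text
time: 18.83
tool_pos: [562.1, 151.8, 186.1]
tcp_rot: [-90.0, 0.0, -15.0]
ft_force: [-0.1, -0.3, -1.5]
finger_gap: 29.5
```

>>> move_arm --motion "0 0 -0.05 0 0 0;0 0 -0.1 0 0 0;0 0 -0.15 0 0 0;0 0 -0.2 0 0 0;0 0 -0.2 0 0 0"

```text
time: 19.25
tool_pos: [562.2, 151.7, 184.1]
tcp_rot: [-90.0, 0.0, -15.1]
ft_force: [-0.5, -0.3, -2.2]
finger_gap: 29.1
```

>>> move_arm --motion "0 0 -0.05 0 0 0;0 0 -0.1 0 0 0;0 0 -0.15 0 0 0;0 0 -0.15 0 0 0"

```text
time: 19.58
tool_pos: [562.2, 151.8, 182.6]
tcp_rot: [-90.0, 0.0, -15.0]
ft_force: [-0.5, -0.7, -1.3]
finger_gap: 29.4
```

>>> move_arm --motion "0 0 -0.05 0 0 0;0 0 -0.1 0 0 0;0 0 -0.1 0 0 0"

```text
time: 19.83
tool_pos: [562.2, 151.8, 181.6]
tcp_rot: [-90.0, 0.0, -15.0]
ft_force: [1.1, -0.3, -2.0]
finger_gap: 28.9
```

>>> move_arm --motion "0 0 -0.05 0 0 0;0 0 -0.1 0 0 0;0 0 -0.1 0 0 0"

```text
time: 20.08
tool_pos: [562.2, 151.8, 180.6]
tcp_rot: [-90.0, 0.0, -15.0]
ft_force: [-0.2, -0.8, -1.5]
finger_gap: 29.5
```

>>> move_arm --motion "0 0 -0.05 0 0 0;0 0 -0.1 0 0 0;0 0 -0.1 0 0 0"

```text
time: 20.33
tool_pos: [562.2, 151.8, 179.6]
tcp_rot: [-90.0, 0.0, -15.0]
ft_force: [0.0, -0.0, -1.5]
finger_gap: 29.5
```

>>> move_arm --motion "0 0 -0.05 0 0 0;0 0 -0.1 0 0 0;0 0 -0.1 0 0 0"

```text
time: 20.58
tool_pos: [562.2, 151.8, 178.7]
tcp_rot: [-90.0, 0.0, -15.0]
ft_force: [1.0, 0.0, -1.1]
finger_gap: 29.1
```

>>> move_arm --motion "0 0 -0.05 0 0 0;0 0 -0.1 0 0 0;0 0 -0.1 0 0 0"

```text
time: 20.83
tool_pos: [562.3, 151.8, 178.3]
tcp_rot: [-90.0, -0.0, -15.0]
ft_force: [-2.3, -0.3, 3.6]
finger_gap: 29.7
```

The fork has taken the weight: fz went from −1.1 to +3.6 N and the TCP stopped at 178.3. I'll ease off slightly and recheck.

>>> move_arm --motion "0 0 0.03 0 0 0;0 0 0.03 0 0 0;0 0 0.03 0 0 0"

```text
time: 21.08
tool_pos: [562.3, 151.8, 178.3]
tcp_rot: [-90.0, -0.0, -15.0]
ft_force: [-0.4, 0.1, 2.2]
finger_gap: 29.4
```

```bash
python3 - <<'E'
from h import *
w=snap('wrist','w10');q=readout.sense();print(q['time'],q['tool_pos'],q['tcp_rot'],q['ft_force'],q['finger_gap'])
cv2.imwrite('pics/v10.png',cv2.resize(w['image'][130:330,155:355],(500,500),interpolation=cv2.INTER_CUBIC))
E
```

```text
21.1333 [562.31520639 151.83705389 178.31983589] [-8.99901870e+01 -1.41980567e-02 -1.50476964e+01] [-2.07407103 -0.48137221  3.08125232] 29.48475267806444
```

>>> move_arm --motion "0 0 0 0 0 0;0 0 0 0 0 0;0 0 0 0 0 0;0 0 0 0 0 0;0 0 0 0 0 0;0 0 0 0 0 0;0 0 0 0 0 0;0 0 0 0 0 0" --fingers 6.5

```text
time: 21.8
tool_pos: [562.2, 151.8, 178.1]
tcp_rot: [-90.0, -0.0, -15.0]
ft_force: [0.3, -0.3, -0.3]
finger_gap: 65.2
```

>>> move_arm --motion "0 0 0.5 0 0 0;0 0 1.5 0 0 0;0 0 3 0 0 0;0 0 5 0 0 0;0 0 7.5 0 0 0;0 0 10 0 0 0;0 0 13 0 0 0;-2 0 15 0 0 0;-5 0 16 0 0 0;-5 0 16 0 0 0"

```text
time: 22.63
tool_pos: [510.6, 152.4, 343.8]
tcp_rot: [-89.8, -0.3, -15.0]
ft_force: [-1.2, -0.2, 0.6]
finger_gap: 64.6
```

```bash
cat > fin.py <<'E'
from h import *
w=snap('wrist','w11');s=snap('scene','sc11');d=snap('side','sd11');q=readout.sense();print(q['time'],q['tool_pos'],q['ft_force'],q['finger_gap'])
def blob(img,lo,hi,b):
    H=cv2.cvtColor(img,cv2.COLOR_BGR2HSV);M=np.zeros(img.shape[:2],np.uint8);M[b[0]:b[1],b[2]:b[3]]=cv2.inRange(H,lo,hi)[b[0]:b[1],b[2]:b[3]]
    n,L,st,c=cv2.connectedComponentsWithStats(M);return [(st[i].tolist(),c[i].round(1).tolist()) for i in range(1,n) if st[i,4]>6]
lo,hi=(3,90,60),(20,255,255)
print('scene',blob(s['image'],lo,hi,(140,260,240,330)))
print('side',blob(d['image'],lo,hi,(120,240,230,310)))
print('wrist',blob(w['image'],lo,hi,(0,384,0,512)))
for z in(195,219): print(z,'scene',proj(s,[562.4,150.8,z]).round(1),'side',proj(d,[562.4,150.8,z]).round(1))
for f in('sc0','sd0'):
  a=load(f)['image'].astype(int);b=(s if f[1]=='c' else d)['image'].astype(int)
  D=(abs(a-b).sum(2)>60);pts={'sc':dict(disp=(459,262),trim=(256,428),comb=(486,310),file=(183,366)),'sd':dict(disp=(330,255),trim=(503,402),comb=(383,277),file=(408,462))}[f[:2]]
  print(f,{k:int(D[int(v/1.5)-12:int(v/1.5)+13,int(u/1.5)-14:int(u/1.5)+15].sum()) for k,(u,v) in pts.items()})
E
python3 fin.py
```

```text
22.7833 [512.42465179 151.85759655 339.08195124] [-0.02886246 -0.47849594  0.71138558] 64.79863896126537
scene [([314, 140, 16, 5, 51], [320.6, 141.4]), ([257, 145, 6, 9, 43], [259.2, 149.3]), ([273, 177, 7, 12, 68], [275.7, 181.8]), ([303, 194, 6, 10, 48], [305.4, 198.4]), ([312, 195, 18, 25, 182], [322.1, 205.9])]
side [([277, 152, 5, 5, 23], [279.0, 154.2]), ([254, 159, 7, 13, 71], [256.5, 164.7]), ([260, 181, 10, 5, 35], [264.5, 182.6]), ([240, 182, 15, 6, 61], [246.8, 184.9])]
wrist [([235, 13, 24, 27, 468], [246.8, 24.9]), ([365, 129, 27, 74, 1089], [379.5, 165.7]), ([254, 199, 28, 41, 935], [267.0, 219.6])]
195 scene [274.9 183.5] side [257.6 165.4]
219 scene [275.2 179. ] side [257.5 159.8]
sc0 {'disp': 0, 'trim': 0, 'comb': 0, 'file': 0}
sd0 {'disp': 0, 'trim': 0, 'comb': 124, 'file': 0}
```

```bash
python3 - <<'E'
from h import *
s=load('sc11');d=load('sd11');w=load('w11');c=np.array([649,126.3]);u=np.array([-.962,.272])
P,e=tri(s,(275.7,181.8),d,(256.5,164.7));v=P[:2]-c
print('handle centre',P.round(1),'gap',e,'r',v@u,'t',v@[.272,.962])
# handle verticality in side/scene: top vs bottom columns
for n,im,b in(('scene',s,(177,189,273,280)),('side',d,(159,172,254,261))):
    H=cv2.inRange(cv2.cvtColor(im['image'],cv2.COLOR_BGR2HSV),(3,90,60),(20,255,255))[b[0]:b[1],b[2]:b[3]]
    print(n,[round(float(np.nonzero(r_)[0].mean())+b[2],1) for r_ in H if r_.any()])
# rack handle drift between stop (sc6) and now
a=load('sc6');H=lambda I:cv2.inRange(cv2.cvtColor(I,cv2.COLOR_BGR2HSV),(3,90,60),(20,255,255))[190:207,300:311]
for I in(a,s): y,x=np.nonzero(H(I['image']));print('roller',x.mean()+300,y.mean()+190,len(x))
# wrist: handle top + still check
I=w['image'];M=cv2.inRange(cv2.cvtColor(I,cv2.COLOR_BGR2HSV),(3,110,90),(18,255,255));M[:190]=0;M[245:]=0;M[:,:245]=0;M[:,290:]=0
y,x=np.nonzero(M);t=y>y.max()-22;print('wrist blob',x.min(),x.max(),y.min(),y.max(),'top approx',wz(w,x[t].mean(),y.max()-11,219).round(1))
w2=snap('wrist','w12');print('motion px>30:',int((abs(w2['image'].astype(int)-I).sum(2)[180:260,230:300]>60).sum()))
q=readout.sense();print(q['time'],q['tool_pos'],q['qd'].round(2))
E
```

```text
handle centre [558.8 155.8 197.1] gap 2.068111008377161 r 94.76398565004213 t 3.9031101525352483
scene [276.0, 276.0, 276.0, 276.0, 276.0, 276.0, 275.5, 275.5, 275.5, 275.5, 274.0, 273.0]
side [257.0, 257.0, 257.0, 257.0, 257.0, 256.0, 256.0, 256.0, 256.0, 256.0, 256.0, 256.0, 257.0]
roller 305.40816326530614 198.44897959183675 49
roller 305.3541666666667 198.41666666666666 48
wrist blob 254 281 214 239 top approx [562.8 149.8 219. ]
motion px>30: 203
22.8333 [512.4750629  151.73718183 338.12940466] [-0.17  1.39  0.29 -0.02 -0.08  0.03]
```

>>> move_arm --motion "0 0 0 0 0 0;0 0 0 0 0 0;0 0 0 0 0 0;0 0 0 0 0 0;0 0 0 0 0 0;0 0 0 0 0 0;0 0 0 0 0 0;0 0 0 0 0 0;0 0 0 0 0 0;0 0 0 0 0 0"

```text
time: 23.67
tool_pos: [512.2, 151.8, 338.1]
tcp_rot: [-90.0, -0.0, -15.0]
ft_force: [-0.1, 0.4, -0.2]
finger_gap: 65.2
```

```bash
python3 - <<'E'
from h import *
import time
a=snap('wrist','w13')['image'].astype(int);[eyes.snapshot('side') for _ in range(4)];W=snap('wrist','w14');b=W['image']
print('motion',int((abs(b-a).sum(2)[180:280,230:300]>60).sum()))
M=cv2.inRange(cv2.cvtColor(b,cv2.COLOR_BGR2HSV),(3,110,90),(18,255,255));M[:190]=0;M[255:]=0;M[:,:245]=0;M[:,290:]=0
y,x=np.nonzero(M);t=y>y.max()-22;print('top',wz(W,x[t].mean(),y.max()-11,219).round(1))
q=readout.sense();print(q['time'],q['tool_pos'],q['ft_force'])
print(r.hand_in())
E
```

```text
motion 1
top [563.1 149.7 219. ]
23.9667 [512.22517322 151.79652519 338.1146411 ] [-0.62712074  0.58665809 -0.93675211]
the job is handed in; nothing more can be done
None
```

I turned the small grey carousel anticlockwise to its stop, hung the pumice wand in the empty fork, and handed the job in at 24.0 s. No verdict is reported at hand-in.

**Rack:** Near the stop I pushed in sub-millimetre steps. Contact force rose to about 7.5 N while the finger stopped advancing, and the fork lined up with the foot's nose to within about 1°. The rack's roller handle stayed within 0.1 px from then until after the wand was hung.

**Wand:** I lowered it in 1 mm steps until the vertical force went from about −1.1 to +3.6 N, with the handle's underside near 169 mm. I then eased off slightly, opened the fingers and drew the arm clear.

**Last checks:**
- **Position:** The wrist camera puts the wand's top about 1 mm from the fork's seat. A coarser fix from the scene and side cameras read about 6 mm off; at those cameras' resolution a pixel is about 3 mm.
- **Stillness:** The wand was upright to within about a pixel and still; one pixel changed between two late pictures.
- **Bystanders:** Before/after pictures show no change at the dispenser, trimmer and nail file. The comb is unchanged in the scene view. Its side-view patch did differ (124 px), most likely because the turned rack and wand now overlap it there.

The 12-picture limit came just before the fingers opened, so everything after that was checked from numbers in the camera images, not by eye.

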